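Slide the oil bottle into its bench bay

TASK

The tall yellow oil bottle has been left out on the bicycle workshop bench: push it, standing, along the bench top into the empty one of the two metal bays until it is fully home against the bay's back wall. It is tall and narrow, so push gently and low on its body: it must stay upright and never be gripped or lifted. Leave the red can, the grease jar and the screwdriver where they are, and finish with the robot clear of everything.

Things in the scene. Friction and masses are not known exactly. Their poses are not given: they have to be found in the camera images.
- oil: Tall yellow oil bottle, loose on the bench: 52 mm diameter cylinder up to 145 mm, then shoulder, black collar and red nozzle, 210 mm high in all; white label from 60 to 120 mm up. About 0.3 kg. Origin: centre of its underside, z up along it. Friction on the bench near 0.6, varying: pushed above about 35 mm it begins to tip, pushed below 30 mm it slides.
- bay_free: Empty bay: U-shaped fence fixed to the bench, open in front and above; blue floor level with the bench. Walls 32 mm high, 5 mm thick; inside 76 mm wide, 55 mm deep. +x points into the bay to its back wall (roughly to the robot's left), y across. Origin: on the bench, midway between the sides, 26 mm before the back wall, 29 mm behind the open front; a bottle home and centred has its origin here.
- bay_taken: The other bay, of the same shape, size and axes, fixed to the bench; the red can stands in it.
- can: Red spray can with a white cap, 56 mm diameter, 161 mm high, standing loose in the other bay. Origin: centre of its underside. Leave alone.
- grease: Low white grease jar with a green band and black lid, 62 mm diameter, 58 mm high, loose on the bench behind the bays, to the left. Origin: centre of its underside. Leave alone.
- driver: Screwdriver with a green handle, 190 mm long, lying on the bench beyond the bottle, at the far side. Origin: under it, near its middle; x axis along it, towards the tip. Leave alone.
Not all that is in view belongs to the job. There is more than one size of the oil; the job needs the smallest.

How it is judged:
At the end, for the whole second after the job is handed in: The oil bottle stands upright (within 0.06 rad) and at rest on the bench inside the empty bay, within 8 mm of touching its back wall; the can, the jar and the screwdriver are within 15 mm of where they began (x of oil in the frame of bay_free between -0.008 and 0.004 m and y of oil in the frame of bay_free between -0.016 and 0.016 m and height (world z) of oil below 0.004 m and angle between oil's own z axis and vertical below 0.06 rad and linear speed of oil below 0.02 m/s and distance of each of can, grease, driver from where it was at the start of the episode below 0.015 m).
It fails at once if the oil bottle is tipped (leans more than 0.22 rad) (angle between oil's own z axis and vertical above 0.22 rad).
It fails at once if the oil bottle is lifted off the bench (its underside's centre more than 10 mm up) (height (world z) of oil above 0.01 m).
It fails at once if the oil bottle is gripped or pushed harshly (more than 30 N from the fingers) (contact force between the fingers and oil above 30 N).
It fails at once if the oil bottle is struck, so that it shoots off (faster than 0.5 m/s) (linear speed of oil above 0.5 m/s).
It fails at once if the red can, the grease jar or the screwdriver is disturbed (moved more than 15 mm) (distance of any of can, grease, driver from where it was at the start of the episode above 0.015 m).
It also fails if it takes over 67 s, if anything falls off the work surface, if the arm or the gripper's body presses on something with over 40 N, if the wrist force passes 120 N, or if a joint passes its speed limit or range.

ROBOT

A 7-joint arm with a two-finger parallel gripper is mounted at the origin on the work surface. World frame = base frame: x ahead of the robot, y to its left, z up, the work surface at z = 0. Lengths are in m, angles in rad, forces in N, time in s.
With the tool pointing down it reaches from about 0.425 to 0.875 m from the base axis. Payload 4.7 kg.
Tool frame: the origin (TCP) lies midway between the tips of the shut fingers; the grasp point (between the pads) lies 19 mm behind it; x points along the fingers, y is the direction in which the jaws open and shut, and the axes are right-handed (so a half turn about x gives the same grasp; the last joint's range is limited). The gripper opens to 87 mm and grips with 3 to 60 N. Pads are 19 mm wide; open, the fingers measure 117 mm over their backs; the gripper's body (75 mm by 190 mm) begins 51 mm behind the grasp point.
Start: joints at [-1.118, 0.321, -0.07, 1.45, 0.023, 1.371, -0.057], TCP at [0.276, 0.588, 0.223] pointing down, gripper open.
Joint ranges: [-2.86, 2.86], [-0.3, 2.09], [-1.38, 1.24], [0.06, 2.45], [-1.56, 4.7], [0.09, 2.05], [-2.69, 2.69]. Speed limits (rad/s): [2.57, 2.57, 3.14, 3.14, 3.14, 3.14, 3.14].

INTERFACE

Orientations are given as a rotation vector (axis times angle).
In Python, from bench import ctrl gives the robot as it stands. The module is installed in compiled form; this text tells all that it offers.
- The arm moves only by the shell command python3 -m jog 'ROWS' [FORCE]. ROWS is JSON, a list of rows, each an object with "rot": the turn, a rotation vector about the tool's x, y, z in units of 5 degrees (1.0 is 5 degrees), a list of three; "travel": the shift along the tool's x, y, z in units of 0.3 m (1.0 is 0.3 m), a list of three; "jaw": the closure, from -1 (fully open) to 1 (shut), so that 0 is half open. In form: [{"rot": [ax, ay, az], "travel": [tx, ty, tz], "jaw": jaw}, ...]. A call has 1 to 8 rows; each row shifts and turns the commanded pose from where the row before left it, along the tool's axes as they then stand; what a row does not reach is not made up. A row lasts 1/10 s, in which the tool goes at most 50 mm and 8.59 degrees, less where a joint would pass 70% of its speed; a pose out of reach is approached as far as the arm can. A call with a number of a shift or a turn outside -1 to 1 is refused whole. A call with a gripper value outside its range is refused whole. The fingers move at their own pace and stop on an object; FORCE is the grip in N (left out, the last holds). Time passes only in rows, so rows that do not move let the fingers close. It gives the time, the measured TCP pose, the force and the opening at its end, in the units of the state.
- ctrl.get_state(): the state, without advancing time (a new reading comes with each control period).
- ctrl.get_image(name): name is "scene" or "top" or "wrist"; returns the picture (384x512x3 uint8, red, green, blue); there is no depth.
- ctrl.camera_model(name): a dict with "mtx" (3x3 intrinsics, pixels), "extrinsics" (4x4, takes a point from world to camera coordinates); the wrist camera has in their place "hand_eye" (4x4, takes a point from camera to tool coordinates, whose origin is the TCP and whose axes are the tool frame's). Camera axes: x right, y up, looking along -z (the intrinsics and any distortion apply to the point x, -y, -z); pixel columns grow to the right and rows downward; lengths in m; the calibration is good to about 2 mm. A picture is of the moment at which its call begins: read the wrist's pose just before it. camera_model takes no time and is no camera call.
- ctrl.close_job(): hands the job in, once; it reports no verdict.
The state is a dict: "time": time; "joint_positions": joint angles; "qd": joint speeds; "joint_torque": joint torques, N m; "position": TCP position; "tool_rot": TCP orientation; "ft_force": force on the tool from outside, world axes, zero at the start; "torque": the same for the moment, N m; "grip_width": opening from 0.0 (shut) to 1.0 (fully open).
Only numpy, scipy, OpenCV 4.12 (cv2) and the standard library are available. Lean on these libraries where they do the work, as an engineer would, in place of code of your own. Each camera call takes 0.05 s, during which the arm holds its last target.

## Working session

There is one attempt and no reset: what is moved stays moved. The work goes in short steps, Python scripts to look and compute and a shell command to move; the robot and the scene stay as the last step left them, time stands still between calls to the robot, and variables do not carry over. Pictures are saved under pics/ and viewed, and the job is handed in when it is done.

```bash
mkdir -p pics
cat > h.py <<'E'
import numpy as np, cv2
from bench import ctrl
def snap(n,f):
    im=ctrl.get_image(n); cv2.imwrite('pics/'+f+'.png',im[:,:,::-1]); return im
E
python3 - <<'E'
from h import *
s=ctrl.get_state()
for k,v in s.items(): print(k,np.round(v,3))
for n in ['scene','top','wrist']:
    snap(n,n+'0'); m=ctrl.camera_model(n); print(n,{k:np.round(v,4).tolist() if not isinstance(v,str) else v for k,v in m.items()})
E
```

```text
time 0.0
joint_positions [-1.118  0.322 -0.07   1.452  0.023  1.371 -0.057]
qd [-0.001  0.001  0.    -0.    -0.001 -0.001  0.001]
joint_torque [-0.0000e+00 -4.9130e+01 -4.0400e-01 -3.1253e+01 -6.4000e-02  4.4000e-02
  0.0000e+00]
position [0.276 0.588 0.221]
tool_rot [ 0.343  1.544 -0.346]
ft_force [-0.642  0.01  -0.723]
torque [ 0.028 -0.012 -0.005]
grip_width 1.003
scene {'mtx': [[400.1381, 0.0, 255.0797], [0.0, 400.1381, 189.3858], [0.0, 0.0, 1.0]], 'extrinsics': [[-0.9052, 0.4247, -0.0146, 0.5772], [-0.2502, -0.5048, 0.8262, 0.1472], [0.3435, 0.7515, 0.5632, -1.2913], [0.0, 0.0, 0.0, 1.0]]}
top {'mtx': [[376.4828, 0.0, 259.5326], [0.0, 376.4828, 190.3235], [0.0, 0.0, 1.0]], 'extrinsics': [[0.0212, -0.9998, -0.0033, 0.0498], [0.9948, 0.0207, 0.1001, -0.6241], [-0.1001, -0.0054, 0.995, -0.855], [0.0, 0.0, 0.0, 1.0]]}
wrist {'mtx': [[313.2407, 0.0, 259.8271], [0.0, 313.2407, 188.9066], [0.0, 0.0, 1.0]], 'hand_eye': [[-0.0004, 0.2893, -0.9572, -0.1631], [1.0, 0.0003, -0.0004, -0.0002], [0.0001, -0.9572, -0.2893, -0.0789], [0.0, 0.0, 0.0, 1.0]]}
```

View pics/scene0.png

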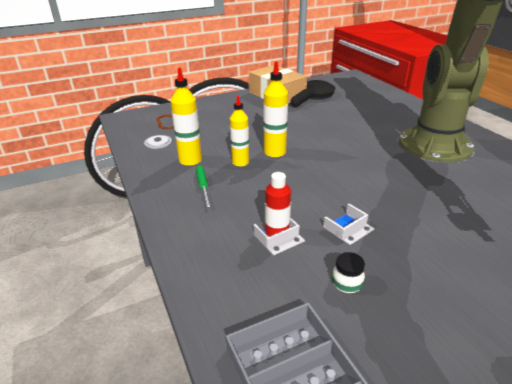

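View pics/top0.png

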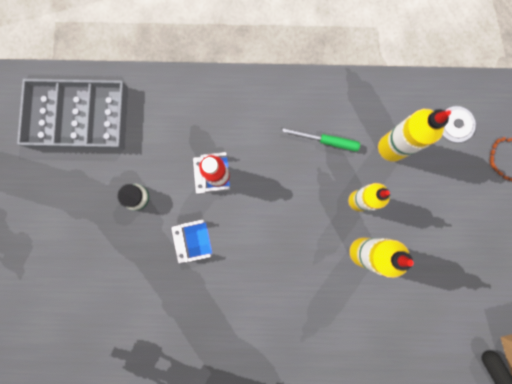

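View pics/wrist0.png

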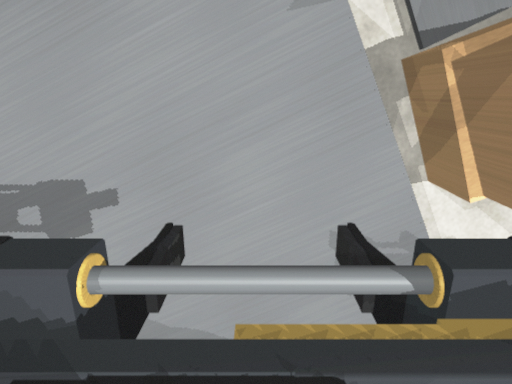

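Run:
```python
import cv2,numpy as np
t=cv2.imread('pics/top0.png');s=cv2.imread('pics/scene0.png')
a=cv2.resize(t[205:275,160:230],(560,560),interpolation=cv2.INTER_CUBIC)
cv2.imwrite('pics/c1.png',a)
b=cv2.resize(s[190:250,315:385],(700,600),interpolation=cv2.INTER_CUBIC)
cv2.imwrite('pics/c2.png',b)
cv2.imwrite('pics/c3.png',cv2.resize(t[170:290,340:420],(400,600),interpolation=cv2.INTER_CUBIC))
cv2.imwrite('pics/c4.png',cv2.resize(s[90:180,210:300],(600,600),interpolation=cv2.INTER_CUBIC))
```

```text
(no output)
```

View pics/c1.png

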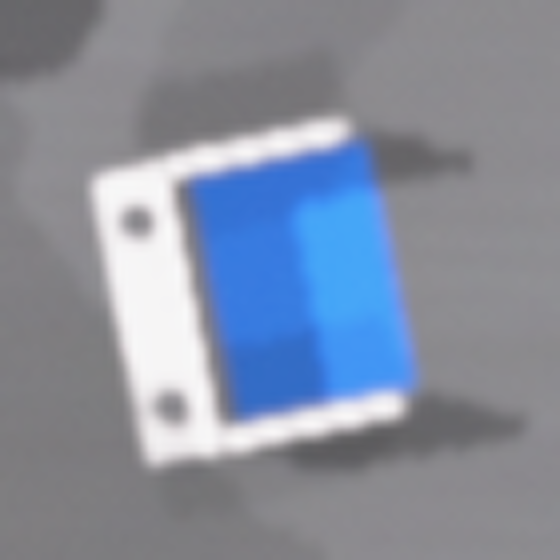

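View pics/c2.png

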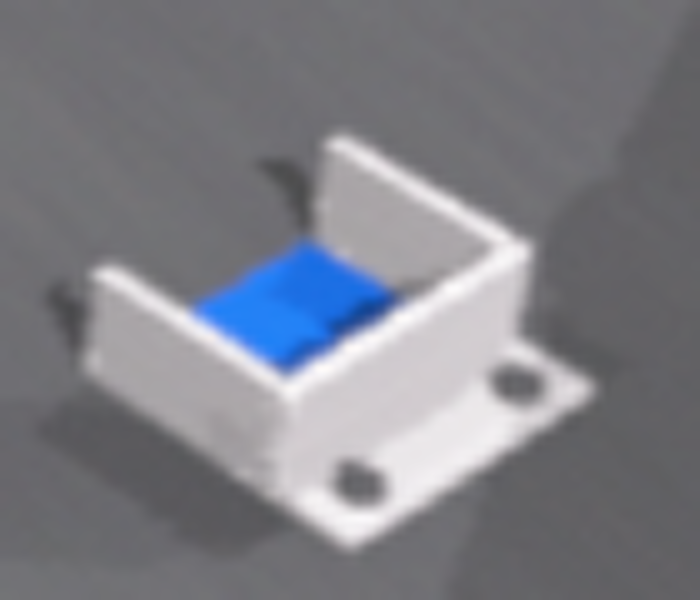

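View pics/c3.png

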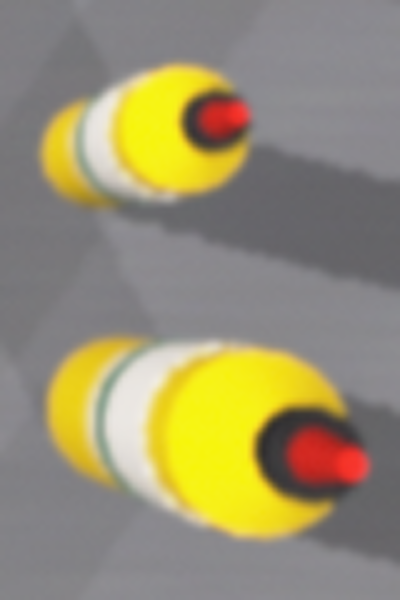

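View pics/c4.png

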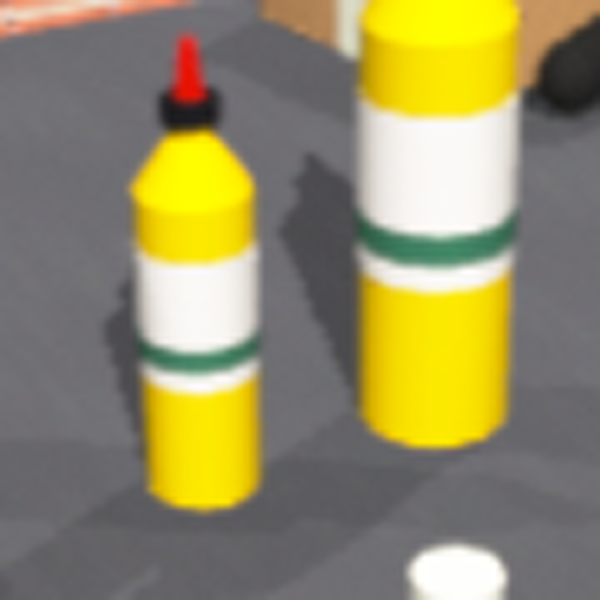

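```bash
cat >> h.py <<'E'
def cam(n):
    m=ctrl.camera_model(n); E=np.array(m['extrinsics']); K=np.array(m['mtx'])
    P=K@np.diag([1,-1,-1])@E[:3]; return K,E,P
def ray(n,uv):
    K,E,_=cam(n); d=np.linalg.inv(K)@[uv[0],uv[1],1]; d=E[:3,:3].T@(d*[1,-1,-1]); return -E[:3,:3].T@E[:3,3],d
def plane(n,uv,z):
    c,d=ray(n,uv); return c+d*(z-c[2])/d[2]
def tri(a,b):
    X=cv2.triangulatePoints(cam('top')[2],cam('scene')[2],np.array(a,float).reshape(2,1),np.array(b,float).reshape(2,1)); return X[:3,0]/X[3,0]
E
python3 - <<'E'
from h import *
c1=lambda u,v:(u/8-.5+160,v/8-.5+205); c2=lambda u,v:(u/10-.5+315,v/10-.5+190)
c3=lambda u,v:(u/5-.5+340,v/5-.5+170); k=600/90; c4=lambda u,v:(u/k-.5+210,v/k-.5+90)
print('cams',ray('top',(0,0))[0],ray('scene',(0,0))[0], cam('top')[1][:3,3])
T={'A':(218,452),'B':(172,165),'C':(405,398),'D':(345,122)};S={'A':(525,245),'B':(287,392),'C':(335,140),'D':(100,270)}
for q in T: print(q,'tri',tri(c1(*T[q]),c2(*S[q])).round(4),plane('top',c1(*T[q]),.032).round(4)[:2],plane('scene',c2(*S[q]),.032).round(4)[:2])
print('floor top',[plane('top',c1(*p),0)[:2].round(4) for p in [(370,140),(413,390),(188,182),(228,416)]])
print('flange',[plane('top',c1(*p),0.002)[:2].round(4) for p in [(95,180),(150,465)]],[plane('scene',c2(*p),0.002)[:2].round(4) for p in [(352,550),(595,388)]])
print('nozzle',tri(c3(240,115),c4(188,38)).round(4),'collar', tri(c3(213,120),c4(190,95)).round(4))
# body axis
print('big nozzle',plane('top',c3(360,465),.3).round(3))
# bottle base: bottom front of scene
print('base scene',plane('scene',c4(203,508),0).round(4),'base side top',plane('top',c3(43,155),0).round(4))
E
```

```text
cams [0.5341842  0.05819399 0.91332676] [1.00284952 0.79959526 0.61416325] [ 0.04984273 -0.62405274 -0.85497307]
A tri [0.4537 0.2292 0.0287] [0.4552 0.2276] [0.4554 0.2329]
B tri [0.5352 0.247  0.027 ] [0.5374 0.2444] [0.537  0.2527]
C tri [0.4699 0.1756 0.0295] [0.4718 0.1741] [0.4705 0.179 ]
D tri [0.55   0.1952 0.0308] [0.551  0.1944] [0.5501 0.1969]
floor top [array([0.5463, 0.1915]), array([0.4719, 0.176 ]), array([0.5325, 0.2461]), array([0.463 , 0.2312])]
flange [array([0.5325, 0.2737]), array([0.4483, 0.2535])] [array([0.5323, 0.2764]), array([0.4472, 0.2552])]
nozzle [ 0.6048 -0.1774  0.2099] collar [ 0.6055 -0.1752  0.1859]
big nozzle [ 0.485 -0.185  0.3  ]
base scene [ 0.6155 -0.1537  0.    ] base side top [ 0.6057 -0.1526  0.    ]
```

Run:
```python
from h import *
t=cv2.imread('pics/top0.png');s=cv2.imread('pics/scene0.png')
def red(im,box):
    x0,y0,x1,y1=box; h=cv2.cvtColor(im[y0:y1,x0:x1],cv2.COLOR_BGR2HSV)
    m=((h[...,0]<6)|(h[...,0]>174))&(h[...,1]>180)&(h[...,2]>110)
    v,u=np.nonzero(m); return u+x0,v+y0
for n,bt,bs in [('small',(374,180,395,206),(230,92,250,112)),('near',(396,250,416,272),(268,58,286,76)),('far',(430,105,455,128),(172,64,190,88))]:
    ut,vt=red(t,bt);us,vs=red(s,bs)
    i=np.argmax(ut);j=np.argmin(vs)
    print(n,len(ut),len(us),tri((ut.max(),vt[ut==ut.max()].mean()),(us[vs==vs.min()].mean(),vs.min())).round(3), tri((ut.mean(),vt.mean()),(us.mean(),vs.mean())).round(3))
# bases scene lowest yellow
h=cv2.cvtColor(s,cv2.COLOR_BGR2HSV); m=((h[...,0]>20)&(h[...,0]<34)&(h[...,1]>180)).astype(np.uint8)
n,l,st,_=cv2.connectedComponentsWithStats(m)
for q in st[1:]:
    if q[4]>80: print(q)
for n,p in [('can cap tri',((209,165),(278,178))),('jar lid',((132,196),(350,263)))]: print(n,tri(*p).round(3))
print('driver',[plane('top',p,.012).round(3) for p in [(284,130),(320,138),(360,146)]])
print('big near base', plane('scene',(275.5,156),0).round(3), 'far base',plane('scene',(189,164),0).round(3))
```

```text
small 41 28 [ 0.604 -0.18   0.207] [ 0.605 -0.177  0.194]
near 112 57 [ 0.481 -0.191  0.282] [ 0.483 -0.187  0.264]
far 109 63 [ 0.738 -0.259  0.284] [ 0.738 -0.257  0.264]
[264  80  24  27 521]
[171  86  25  29 563]
[230 109  18  20 289]
[264 132  22  25 491]
[177 139  24  26 517]
[232 147  17  19 275]
can cap tri [0.66  0.167 0.153]
jar lid [0.6   0.359 0.047]
driver [array([0.774, 0.006, 0.012]), array([ 0.756, -0.082,  0.012]), array([ 0.738, -0.179,  0.012])]
big near base [ 0.494 -0.158  0.   ] far base [ 0.749 -0.232  0.   ]
```

```bash
cat >> h.py <<'E'
from scipy.spatial.transform import Rotation as Ro
def target(yaw,e):
    y,e=np.radians([yaw,e]); f=np.array([-np.sin(y),np.cos(y),0]);u=np.array([0,0,1.])
    x=f*np.cos(e)-u*np.sin(e); z=-(f*np.sin(e)+u*np.cos(e)); return np.c_[x,np.cross(z,x),z]
def go(p,R1):
    s=ctrl.get_state(); R=Ro.from_rotvec(s['tool_rot']).as_matrix(); p0=np.array(s['position'])
    print('t',round(s['time'],2),'pos',p0.round(4),'d_world mm',((p-p0)*1e3).round(1),'F',np.round(s['ft_force'],1),'w',round(s['grip_width'],3))
    print('R',R.round(3).tolist(),'q',np.round(s['joint_positions'],2))
    print(' travel units(now tool axes)',(R.T@(p-p0)/.3).round(3),' after turn',(R1.T@(p-p0)/.3).round(3))
    print(' rot units total',(Ro.from_matrix(R.T@R1).as_rotvec()/np.radians(5)).round(3))
E
python3 - <<'E'
from h import *
go(np.array([.595,-.225,.33]),target(-11,40))
E
```

```text
t 0.15 pos [0.276  0.588  0.2217] d_world mm [ 319.  -813.   108.3] F [-0.5 -0.6  0.1] w 1.001
R [[-0.001, 0.425, 0.905], [-0.001, 0.905, -0.425], [-1.0, -0.002, 0.0]] q [-1.12  0.32 -0.07  1.45  0.02  1.37 -0.06]
 travel units(now tool axes) [-0.358 -2.002  2.114]  after turn [-2.114  1.561  1.303]
 rot units total [14.134  8.473  6.607]
```

```bash
python3 -m jog '[{"rot":[0,0,0],"travel":[-0.15,0,0],"jaw":-0.5},{"rot":[0,0,0],"travel":[-0.15,0,0],"jaw":0},{"rot":[0,0,0],"travel":[-0.15,0,0],"jaw":0.36},{"rot":[0,0,0],"travel":[0,-0.07,0.13],"jaw":0.36},{"rot":[0,0,0],"travel":[0,-0.07,0.13],"jaw":0.36},{"rot":[0,0,0],"travel":[0,-0.07,0.13],"jaw":0.36},{"rot":[0,0,0],"travel":[0,-0.07,0.13],"jaw":0.36},{"rot":[0,0,0],"travel":[0,-0.07,0.13],"jaw":0.36}]' 20; python3 -m jog '[{"rot":[0,0,0],"travel":[0,-0.07,0.13],"jaw":0.36},{"rot":[0,0,0],"travel":[0,-0.07,0.13],"jaw":0.36},{"rot":[0,0,0],"travel":[0,-0.07,0.13],"jaw":0.36},{"rot":[1,0,0],"travel":[0,0,0],"jaw":0.36},{"rot":[1,0,0],"travel":[0,0,0],"jaw":0.36},{"rot":[1,0,0],"travel":[0,0,0],"jaw":0.36},{"rot":[1,0,0],"travel":[0,0,0],"jaw":0.36},{"rot":[1,0,0],"travel":[0,0,0],"jaw":0.36}]'
python3 - <<'E'
from h import *
go(np.array([.595,-.225,.36]),target(-11,40))
E
```

```text
time: 0.95
position: [0.4089, 0.4088, 0.3574]
tool_rot: [0.344, 1.543, -0.344]
ft_force: [0.7, -0.7, 0.2]
grip_width: 0.367
time: 1.75
position: [0.4871, 0.3037, 0.3572]
tool_rot: [0.686, 1.46, -0.687]
ft_force: [0.1, 0.2, 0.8]
grip_width: 0.32
t 1.75 pos [0.4871 0.3037 0.3572] d_world mm [ 107.9 -528.7    2.8] F [0.1 0.2 0.8] w 0.32
R [[-0.0, 0.77, 0.638], [-0.0, 0.638, -0.77], [-1.0, -0.001, -0.0]] q [-0.76  0.13  0.18  1.42 -0.02  1.6   0.11]
 travel units(now tool axes) [-0.009 -0.848  1.586]  after turn [-1.279  0.689  1.061]
 rot units total [9.459 9.326 4.418]
```

```bash
python3 -m jog '[{"rot":[0,0,0],"travel":[0,-0.07,0.13],"jaw":0.36},{"rot":[0,0,0],"travel":[0,-0.07,0.13],"jaw":0.36},{"rot":[0,0,0],"travel":[0,-0.07,0.13],"jaw":0.36},{"rot":[0,0,0],"travel":[0,-0.07,0.13],"jaw":0.36},{"rot":[0,0,0],"travel":[0,-0.07,0.13],"jaw":0.36},{"rot":[0,0,0],"travel":[0,-0.07,0.13],"jaw":0.36},{"rot":[0,0,0],"travel":[0,-0.07,0.13],"jaw":0.36},{"rot":[0,0,0],"travel":[0,-0.07,0.13],"jaw":0.36}]'; python3 -m jog '[{"rot":[1,0,0],"travel":[0,0,0],"jaw":0.36},{"rot":[1,0,0],"travel":[0,0,0],"jaw":0.36},{"rot":[1,0,0],"travel":[0,0,0],"jaw":0.36},{"rot":[1,0,0],"travel":[0,0,0],"jaw":0.36},{"rot":[1,0,0],"travel":[0,0,0],"jaw":0.36},{"rot":[1,0,0],"travel":[0,0,0],"jaw":0.36},{"rot":[1,0,0],"travel":[0,0,0],"jaw":0.36},{"rot":[1,0,0],"travel":[0,0,0],"jaw":0.36}]'
python3 - <<'E'
from h import *
go(np.array([.595,-.225,.36]),target(-11,40))
E
```

```text
time: 2.55
position: [0.5582, -0.0451, 0.3575]
tool_rot: [0.683, 1.461, -0.683]
ft_force: [0.7, 0.1, -0.5]
grip_width: 0.322
time: 3.35
position: [0.5581, -0.0434, 0.3573]
tool_rot: [1.213, 1.207, -1.214]
ft_force: [0.1, -0.1, 0.9]
grip_width: 0.322
t 3.35 pos [ 0.5581 -0.0434  0.3573] d_world mm [  36.9 -181.6    2.7] F [ 0.1 -0.1  0.9] w 0.322
R [[-0.001, 1.0, -0.006], [0.0, -0.006, -1.0], [-1.0, -0.001, -0.0]] q [-0.43  0.1   0.51  1.47 -0.05  1.59  0.07]
 travel units(now tool axes) [-0.009  0.127  0.605]  after turn [-0.443  0.236  0.36 ]
 rot units total [1.992 9.97  0.935]
```

```bash
python3 -m jog '[{"rot":[1,0,0],"travel":[0,0.03,0.14],"jaw":0.36},{"rot":[1,0,0],"travel":[0,0.03,0.14],"jaw":0.36},{"rot":[0,0,0],"travel":[0,0.03,0.14],"jaw":0.36},{"rot":[0,0,0],"travel":[0,0.03,0.14],"jaw":0.36},{"rot":[0,0,0],"travel":[0,0.03,0.14],"jaw":0.36},{"rot":[0,1,0],"travel":[0,0,0],"jaw":0.36},{"rot":[0,1,0],"travel":[0,0,0],"jaw":0.36},{"rot":[0,1,0],"travel":[0,0,0],"jaw":0.36}]'; python3 -m jog '[{"rot":[0,1,0],"travel":[0,0,0],"jaw":0.36},{"rot":[0,1,0],"travel":[0,0,0],"jaw":0.36},{"rot":[0,1,0],"travel":[0,0,0],"jaw":0.36},{"rot":[0,1,0],"travel":[0,0,0],"jaw":0.36},{"rot":[0,1,0],"travel":[0,0,0],"jaw":0.36},{"rot":[0,1,0],"travel":[0,0,0],"jaw":0.36},{"rot":[0,1,0],"travel":[0,0,0],"jaw":0.36}]'
python3 - <<'E'
from h import *
go(np.array([.595,-.225,.25]),target(-11,40))
snap('wrist','w1');snap('scene','s1');snap('top','t1')
E
```

```text
time: 4.15
position: [0.5768, -0.257, 0.3576]
tool_rot: [1.549, 1.296, -1.184]
ft_force: [0.4, 1.0, 0.3]
grip_width: 0.323
time: 4.85
position: [0.5768, -0.2571, 0.3571]
tool_rot: [1.996, 1.67, -0.724]
ft_force: [-0.5, -0.4, -0.0]
grip_width: 0.317
t 4.85 pos [ 0.5768 -0.2571  0.3571] d_world mm [  18.2   32.1 -107.1] F [-0.5 -0.4 -0. ] w 0.317
R [[0.135, 0.984, -0.113], [0.756, -0.176, -0.63], [-0.64, -0.001, -0.768]] q [ 0.45  0.58  0.5   1.16 -0.96  2.04  0.6 ]
 travel units(now tool axes) [0.318 0.041 0.2  ]  after turn [0.319 0.039 0.198]
 rot units total [ 0.102 -0.036  0.133]
```

View pics/w1.png

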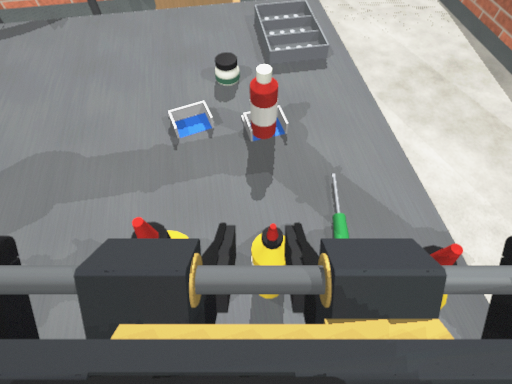

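View pics/s1.png

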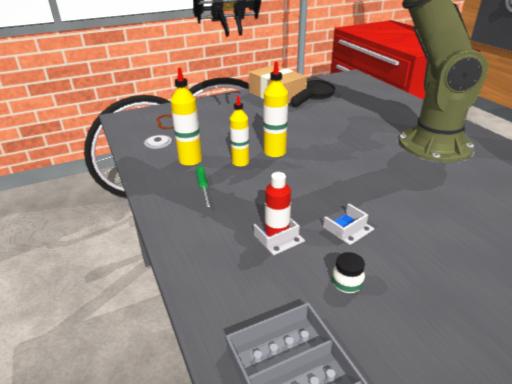

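View pics/t1.png

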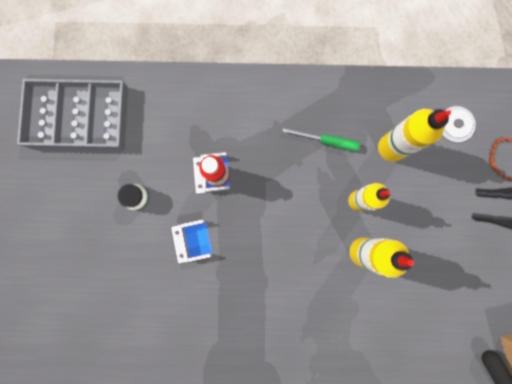

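```bash
python3 -m jog '[{"rot":[0,0,0],"travel":[0.1,0,0.12],"jaw":0.36},{"rot":[0,0,0],"travel":[0.1,0,0.12],"jaw":0.36},{"rot":[0,0,0],"travel":[0.1,0,0.12],"jaw":0.36}]'
python3 - <<'E'
from h import *
go(np.array([.583,-.257,.03]),target(-11,40))
snap('scene','s2')
E
```

```text
time: 5.3
position: [0.5775, -0.2565, 0.217]
tool_rot: [1.988, 1.666, -0.724]
ft_force: [0.6, -0.0, 0.0]
grip_width: 0.323
t 5.3 pos [ 0.5775 -0.2565  0.217 ] d_world mm [   5.5   -0.5 -187. ] F [ 0.6 -0.   0. ] w 0.323
R [[0.135, 0.985, -0.109], [0.752, -0.174, -0.636], [-0.645, 0.004, -0.764]] q [ 0.44  0.65  0.49  1.33 -0.92  1.86  0.79]
 travel units(now tool axes) [0.404 0.016 0.475]  after turn [0.402 0.018 0.476]
 rot units total [0.161 0.04  0.127]
```

View pics/s2.png

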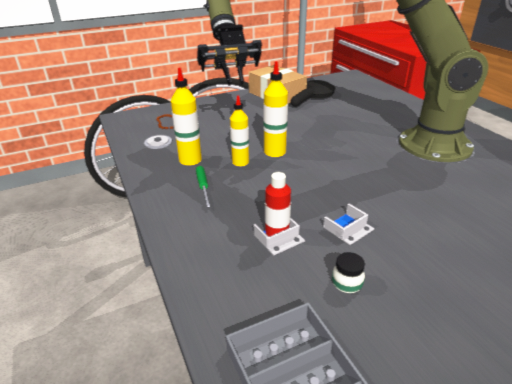

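```bash
python3 -m jog '[{"rot":[0,0,0],"travel":[0.1,0.004,0.115],"jaw":0.36},{"rot":[0,0,0],"travel":[0.1,0.004,0.115],"jaw":0.36},{"rot":[0,0,0],"travel":[0.1,0.004,0.115],"jaw":0.36},{"rot":[0,0,0],"travel":[0.06,0.004,0.07],"jaw":0.36},{"rot":[0,0,0],"travel":[0,0,0],"jaw":0.36}]'
python3 - <<'E'
from h import *
go(np.array([.592,-.235,.014]),target(-11,40))
snap('scene','s3');snap('wrist','w3');snap('top','t3')
E
```

```text
time: 5.85
position: [0.5813, -0.2532, 0.0497]
tool_rot: [1.993, 1.675, -0.728]
ft_force: [-0.5, 0.0, 0.8]
grip_width: 0.323
t 5.85 pos [ 0.5813 -0.2532  0.0497] d_world mm [ 10.7  18.2 -35.7] F [-0.5  0.   0.8] w 0.323
R [[0.13, 0.985, -0.115], [0.756, -0.174, -0.631], [-0.642, -0.005, -0.767]] q [ 0.45  0.84  0.45  1.4  -0.95  1.69  0.95]
 travel units(now tool axes) [0.127 0.025 0.049]  after turn [0.127 0.023 0.048]
 rot units total [ 0.084 -0.016  0.189]
```

View pics/s3.png

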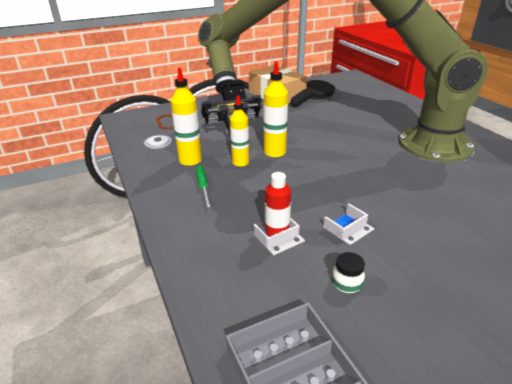

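View pics/t3.png

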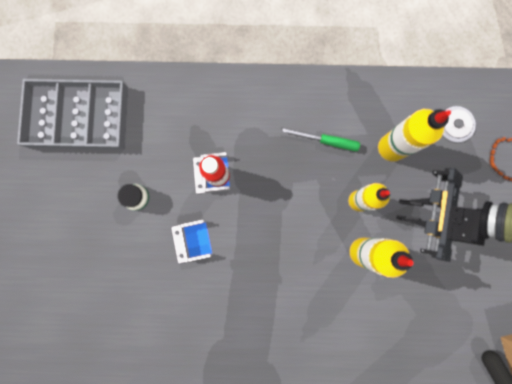

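View pics/w3.png

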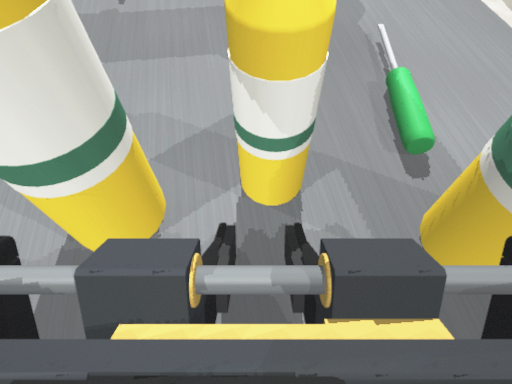

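```bash
python3 -m jog '[{"rot":[0,0,0.1],"travel":[0.03,0.014,0.03],"jaw":0.36},{"rot":[0,0,0.1],"travel":[0.03,0.014,0.03],"jaw":0.36},{"rot":[0,0,0],"travel":[0.026,0,0.022],"jaw":0.36},{"rot":[0,0,0],"travel":[0,0,0],"jaw":0.36}]'
python3 - <<'E'
from h import *
go(np.array([.596,-.215,.014]),target(-11,40))
E
```

```text
time: 6.4
position: [0.5903, -0.2519, 0.0148]
tool_rot: [2.006, 1.652, -0.721]
ft_force: [0.5, 0.8, 0.3]
grip_width: 0.324
t 6.4 pos [ 0.5903 -0.2519  0.0148] d_world mm [ 5.7 36.9 -0.8] F [0.5 0.8 0.3] w 0.324
R [[0.15, 0.982, -0.115], [0.752, -0.189, -0.631], [-0.641, 0.008, -0.767]] q [ 0.45  0.88  0.44  1.41 -0.98  1.64  0.98]
 travel units(now tool axes) [ 0.097 -0.005 -0.078]  after turn [ 0.097 -0.005 -0.078]
 rot units total [ 0.088 -0.019 -0.043]
```

```bash
python3 -m jog '[{"rot":[0,0,0],"travel":[0.0255,0,-0.0215],"jaw":0.36},{"rot":[0,0,0],"travel":[0.0255,0,-0.0215],"jaw":0.36},{"rot":[0,0,0],"travel":[0.0255,0,-0.0215],"jaw":0.36},{"rot":[0,0,0],"travel":[0.0255,0,-0.0215],"jaw":0.36},{"rot":[0,0,0],"travel":[0,0,0],"jaw":0.36}]'
python3 - <<'E'
from h import *
go(np.array([.596,-.205,.014]),target(-11,40))
snap('wrist','w4');snap('top','t4')
E
```

```text
time: 6.9
position: [0.5994, -0.211, 0.0176]
tool_rot: [2.004, 1.652, -0.716]
ft_force: [0.8, 0.3, -0.0]
grip_width: 0.317
t 6.9 pos [ 0.5994 -0.211   0.0176] d_world mm [-3.4  6.  -3.6] F [ 0.8  0.3 -0. ] w 0.317
R [[0.151, 0.982, -0.11], [0.752, -0.186, -0.632], [-0.641, 0.012, -0.767]] q [ 0.4   0.84  0.43  1.48 -0.99  1.6   0.97]
 travel units(now tool axes) [ 0.021 -0.015 -0.002]  after turn [ 0.021 -0.015 -0.002]
 rot units total [ 0.139 -0.023 -0.049]
```

View pics/w4.png

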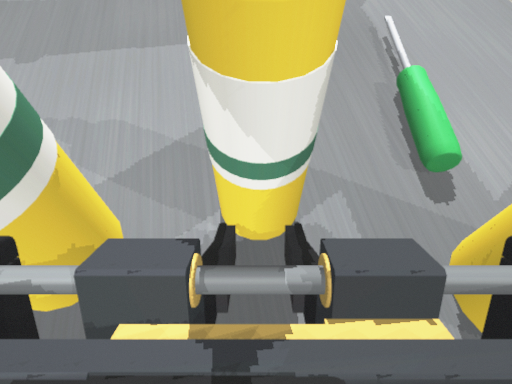

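View pics/t4.png

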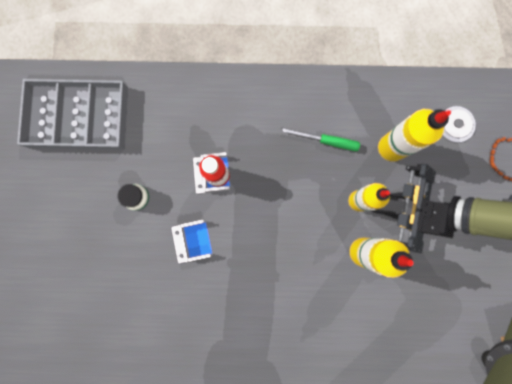

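```bash
python3 -m jog '[{"rot":[0,0,0],"travel":[-0.0255,0,0.0215],"jaw":0.5},{"rot":[0,0,0],"travel":[-0.0255,0,0.0215],"jaw":0.61},{"rot":[0,0,0],"travel":[-0.0255,0,0.0215],"jaw":0.61},{"rot":[0,0,0],"travel":[0,0,0],"jaw":0.61}]'
python3 - <<'E'
from h import *
near=np.array([.480,-.188]);a=np.array([.962,-.274]);n=np.array([.274,.962])
p=near+.135*a-.03*n
go(np.r_[p,.015],target(-16,50))
E
```

```text
time: 7.4
position: [0.5919, -0.2467, 0.0162]
tool_rot: [2.007, 1.645, -0.723]
ft_force: [0.2, 0.2, -0.5]
grip_width: 0.202
t 7.4 pos [ 0.5919 -0.2467  0.0162] d_world mm [ 9.8 -7.1 -1.2] F [ 0.2  0.2 -0.5] w 0.202
R [[0.154, 0.981, -0.116], [0.749, -0.193, -0.634], [-0.645, 0.011, -0.765]] q [ 0.44  0.87  0.44  1.42 -0.98  1.63  0.98]
 travel units(now tool axes) [-0.01   0.036  0.014]  after turn [-0.006  0.038  0.013]
 rot units total [ 0.78  -1.977  0.606]
```

```bash
python3 -m jog '[{"rot":[0.26,-0.66,0.2],"travel":[-0.003,0.013,0.005],"jaw":0.61},{"rot":[0.26,-0.66,0.2],"travel":[-0.003,0.013,0.005],"jaw":0.61},{"rot":[0.26,-0.66,0.2],"travel":[-0.003,0.012,0.004],"jaw":0.61},{"rot":[0,0,0],"travel":[0,0,0],"jaw":0.61}]'
python3 - <<'E'
from h import *
near=np.array([.480,-.188]);a=np.array([.962,-.274]);n=np.array([.274,.962])
p=near+.135*a+.01*n
go(np.r_[p,.014],target(-16,50))
snap('wrist','w5');snap('top','t5')
E
```

```text
time: 7.8
position: [0.6045, -0.2493, 0.0174]
tool_rot: [1.963, 1.486, -0.91]
ft_force: [-0.3, 0.4, 0.4]
grip_width: 0.199
t 7.8 pos [ 0.6045 -0.2493  0.0174] d_world mm [ 8.1 33.9 -3.4] F [-0.3  0.4  0.4] w 0.199
R [[0.176, 0.963, -0.205], [0.62, -0.27, -0.737], [-0.764, 0.003, -0.645]] q [ 0.34  0.77  0.51  1.5  -0.95  1.48  0.88]
 travel units(now tool axes) [ 0.084 -0.004 -0.081]  after turn [ 0.083 -0.005 -0.082]
 rot units total [ 0.073 -0.03   0.017]
```

View pics/w5.png

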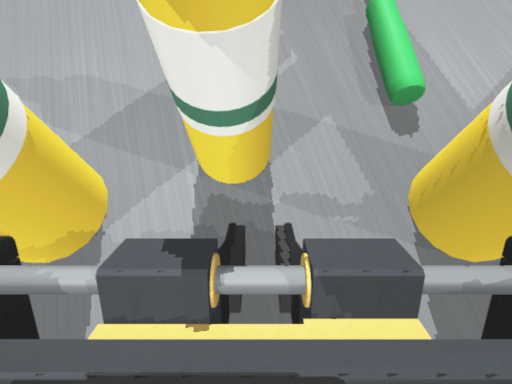

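View pics/t5.png

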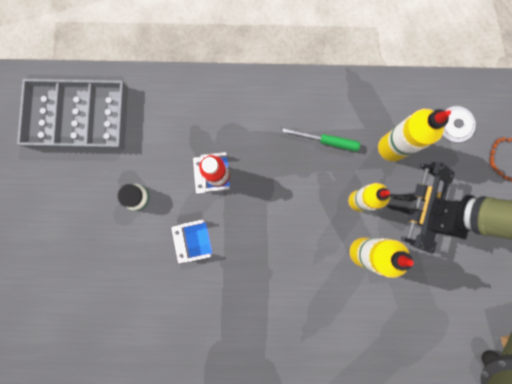

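```bash
python3 -m jog '[{"rot":[0,0,0],"travel":[0.021,0,-0.017],"jaw":0.61},{"rot":[0,0,0],"travel":[0.021,0,-0.017],"jaw":0.61},{"rot":[0,0,0],"travel":[0.019,0,-0.0205],"jaw":0.61},{"rot":[0,0,0],"travel":[0,0,0],"jaw":0.61}]'
python3 - <<'E'
from h import *
near=np.array([.480,-.188]);a=np.array([.962,-.274]);n=np.array([.274,.962])
p=near+.135*a+.03*n
go(np.r_[p,.014],target(-16,50))
E
```

```text
time: 8.3
position: [0.6101, -0.2246, 0.0119]
tool_rot: [1.964, 1.49, -0.911]
ft_force: [-0.3, 0.9, 0.9]
grip_width: 0.196
t 8.3 pos [ 0.6101 -0.2246  0.0119] d_world mm [ 7.9 28.4  2.1] F [-0.3  0.9  0.9] w 0.196
R [[0.174, 0.963, -0.206], [0.622, -0.27, -0.735], [-0.763, -0.001, -0.646]] q [ 0.31  0.76  0.5   1.54 -0.96  1.45  0.86]
 travel units(now tool axes) [ 0.058 -0.    -0.08 ]  after turn [ 0.058 -0.001 -0.08 ]
 rot units total [ 0.05  -0.052  0.052]
```

```bash
python3 -m jog '[{"rot":[0,0,0],"travel":[0.0115,0,-0.0165],"jaw":0.61},{"rot":[0,0,0],"travel":[0.0115,0,-0.0165],"jaw":0.61},{"rot":[0,0,0],"travel":[0.0125,0,-0.0155],"jaw":0.61},{"rot":[0,0,0],"travel":[0.0125,0,-0.0155],"jaw":0.61}]'
python3 - <<'E'
from h import *
near=np.array([.480,-.188]);a=np.array([.962,-.274]);n=np.array([.274,.962])
p=near+.135*a+.05*n
go(np.r_[p,.014],target(-16,50))
snap('wrist','w6');snap('top','t6')
E
```

```text
time: 8.7
position: [0.6162, -0.2042, 0.0136]
tool_rot: [1.964, 1.485, -0.914]
ft_force: [-0.6, -0.9, -1.3]
grip_width: 0.194
t 8.7 pos [ 0.6162 -0.2042  0.0136] d_world mm [ 7.4 27.3  0.4] F [-0.6 -0.9 -1.3] w 0.194
R [[0.176, 0.962, -0.208], [0.619, -0.272, -0.736], [-0.765, 0.0, -0.644]] q [ 0.27  0.74  0.49  1.56 -0.96  1.42  0.84]
 travel units(now tool axes) [ 0.06  -0.001 -0.073]  after turn [ 0.059 -0.001 -0.073]
 rot units total [ 0.032 -0.015  0.022]
```

View pics/w6.png

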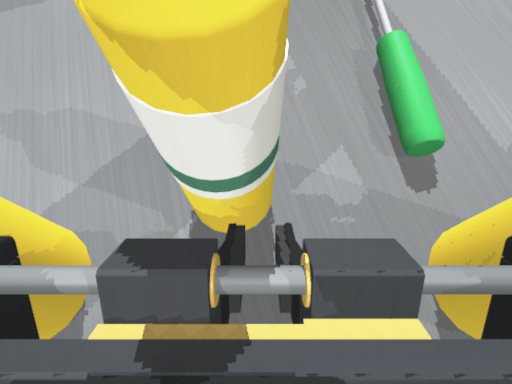

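View pics/t6.png

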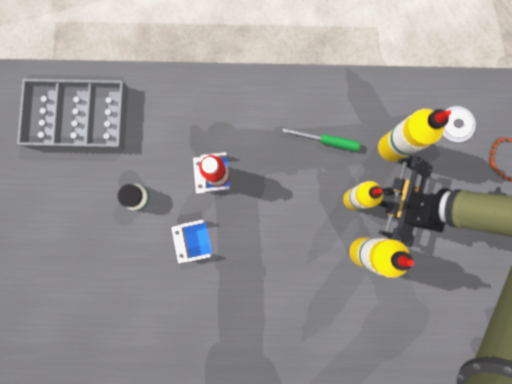

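```bash
python3 -m jog '[{"rot":[0,0,0],"travel":[0.0172,0,-0.0202],"jaw":0.61},{"rot":[0,0,0],"travel":[0.0172,0,-0.0202],"jaw":0.61}]'; python3 -m jog '[{"rot":[0,0,0],"travel":[0.0172,0,-0.0202],"jaw":0.61},{"rot":[0,0,0],"travel":[0.0172,0,-0.0202],"jaw":0.61}]'
python3 - <<'E'
from h import *
near=np.array([.480,-.188]);a=np.array([.962,-.274]);n=np.array([.274,.962])
p=near+.135*a+.08*n
go(np.r_[p,.014],target(-16,50))
snap('wrist','w7');snap('top','t7')
E
```

```text
time: 9.0
position: [0.6205, -0.189, 0.0135]
tool_rot: [1.965, 1.485, -0.914]
ft_force: [-0.7, -1.6, -0.8]
grip_width: 0.194
time: 9.2
position: [0.6251, -0.1725, 0.0135]
tool_rot: [1.964, 1.486, -0.913]
ft_force: [-0.9, -2.0, 0.7]
grip_width: 0.191
t 9.2 pos [ 0.6251 -0.1725  0.0135] d_world mm [ 6.7 24.5  0.5] F [-0.9 -2.   0.7] w 0.191
R [[0.175, 0.962, -0.208], [0.62, -0.272, -0.736], [-0.764, 0.0, -0.645]] q [ 0.23  0.72  0.48  1.6  -0.97  1.39  0.82]
 travel units(now tool axes) [ 0.053 -0.001 -0.066]  after turn [ 0.053 -0.001 -0.066]
 rot units total [ 0.037 -0.028  0.029]
```

View pics/w7.png

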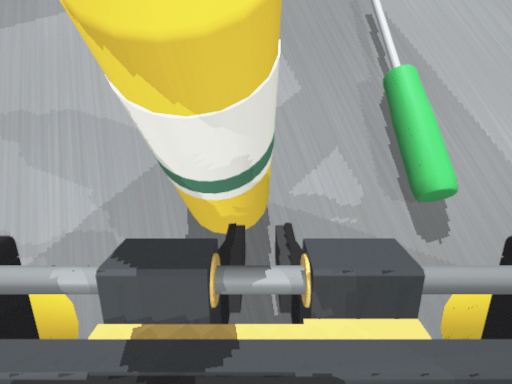

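View pics/t7.png

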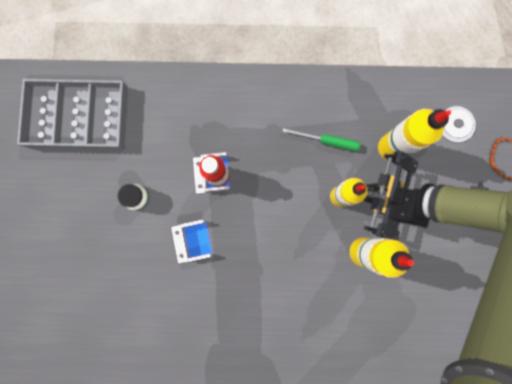

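```bash
python3 -m jog '[{"rot":[0,0,0],"travel":[-0.0086,0,0.0102],"jaw":0.61},{"rot":[0,0,0],"travel":[0,0,0],"jaw":0.4},{"rot":[0,0,0],"travel":[0,0,0],"jaw":0.4},{"rot":[0,0,0],"travel":[0.0129,-0.005,-0.0154],"jaw":0.4},{"rot":[0,0,0],"travel":[0.0172,0,-0.0202],"jaw":0.4},{"rot":[0,0,0],"travel":[0.0172,0,-0.0202],"jaw":0.4},{"rot":[0,0,0],"travel":[0.0172,0,-0.0202],"jaw":0.4}]'
python3 - <<'E'
from h import *
near=np.array([.480,-.188]);a=np.array([.962,-.274]);n=np.array([.274,.962])
p=near+.135*a+.1*n
go(np.r_[p,.014],target(-16,50))
snap('wrist','w8');snap('top','t8')
E
```

```text
time: 10.0
position: [0.6306, -0.1472, 0.0133]
tool_rot: [1.964, 1.487, -0.913]
ft_force: [-0.6, -0.6, 0.8]
grip_width: 0.301
t 10.0 pos [ 0.6306 -0.1472  0.0133] d_world mm [ 6.7 18.4  0.7] F [-0.6 -0.6  0.8] w 0.301
R [[0.175, 0.962, -0.208], [0.62, -0.272, -0.736], [-0.765, 0.0, -0.645]] q [ 0.2   0.7   0.47  1.62 -0.98  1.36  0.8 ]
 travel units(now tool axes) [ 0.04   0.005 -0.051]  after turn [ 0.04   0.004 -0.051]
 rot units total [ 0.037 -0.026  0.031]
```

View pics/w8.png

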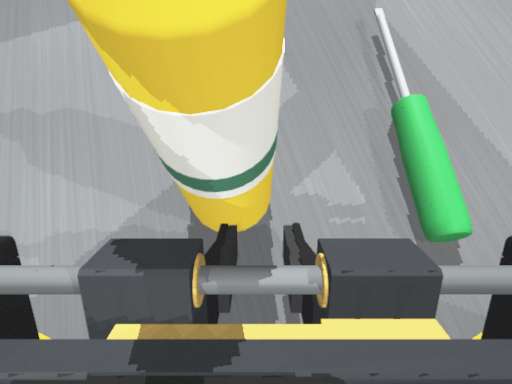

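View pics/t8.png

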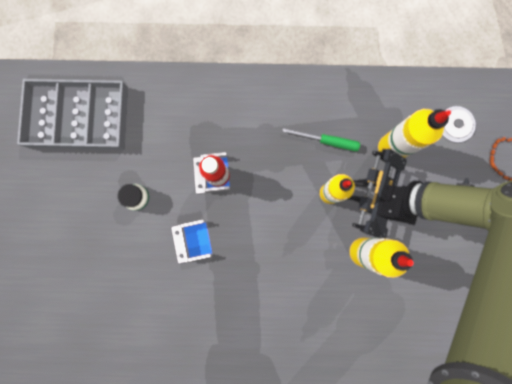

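```bash
python3 -m jog '[{"rot":[0,0,0],"travel":[0.0172,0,-0.0202],"jaw":0.4},{"rot":[0,0,0],"travel":[0.0172,0,-0.0202],"jaw":0.4}]'
python3 - <<'E'
from h import *
go(np.array([.637,-.10,.014]),target(0,50))
snap('wrist','w9');snap('top','t9');snap('scene','s9')
E
```

```text
time: 10.3
position: [0.6349, -0.1332, 0.0134]
tool_rot: [1.965, 1.484, -0.914]
ft_force: [-0.8, -2.0, 0.5]
grip_width: 0.295
t 10.3 pos [ 0.6349 -0.1332  0.0134] d_world mm [ 2.1 33.2  0.6] F [-0.8 -2.   0.5] w 0.295
R [[0.176, 0.962, -0.208], [0.619, -0.273, -0.736], [-0.765, 0.001, -0.644]] q [ 0.18  0.69  0.47  1.64 -0.99  1.34  0.79]
 travel units(now tool axes) [ 0.068 -0.024 -0.084]  after turn [ 0.07   0.007 -0.086]
 rot units total [-2.421 -0.016 -2.044]
```

View pics/s9.png

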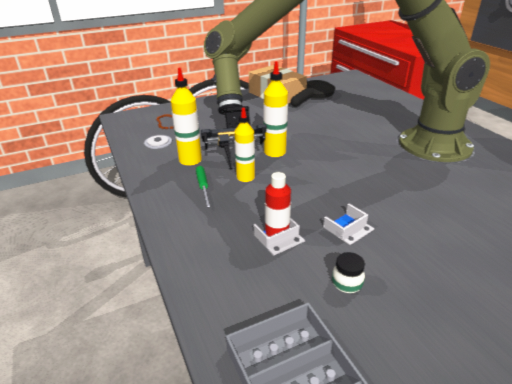

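View pics/t9.png

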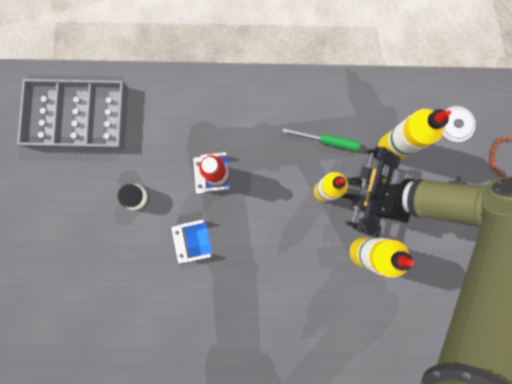

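```bash
cat >> h.py <<'E'
def nozzle():
    # small bottle nozzle = red blob above collar; tracked near expected position via triangulation
    P=[]
    for nme in ('top','scene'):
        im=ctrl.get_image(nme); h=cv2.cvtColor(im,cv2.COLOR_RGB2HSV)
        m=(((h[...,0]<6)|(h[...,0]>174))&(h[...,1]>180)&(h[...,2]>110)).astype(np.uint8)
        c=cv2.connectedComponentsWithStats(m); P.append([c[3][i] for i in range(1,c[0]) if c[2][i,4]>=10])
    out=[]
    for t in P[0]:
        for s in P[1]:
            X=tri(t,s)
            pr=cam('top')[2]@np.r_[X,1]; e=np.hypot(*(pr[:2]/pr[2]-t))
            if .185<X[2]<.203 and e<3: out.append((X.round(4),round(e,2)))
    return out
E
python3 -m jog '[{"rot":[0,0,0],"travel":[0.0172,0,-0.0202],"jaw":0.4},{"rot":[0,0,0],"travel":[0.0172,0,-0.0202],"jaw":0.4}]'
python3 - <<'E'
from h import *
print(nozzle())
go(np.array([.637,-.10,.014]),target(0,50))
E
```

```text
time: 10.65
position: [0.6392, -0.1178, 0.0131]
tool_rot: [1.965, 1.485, -0.914]
ft_force: [-1.8, -2.5, 0.0]
grip_width: 0.302
[(array([ 0.6298, -0.0792,  0.1937]), np.float64(0.45))]
t 10.75 pos [ 0.6395 -0.1153  0.0133] d_world mm [-2.5 15.3  0.7] F [-0.8 -0.4 -0.2] w 0.296
R [[0.174, 0.963, -0.206], [0.622, -0.27, -0.735], [-0.764, -0.0, -0.646]] q [ 0.16  0.68  0.46  1.65 -1.    1.32  0.78]
 travel units(now tool axes) [ 0.029 -0.022 -0.037]  after turn [ 0.031 -0.008 -0.041]
 rot units total [-2.396 -0.042 -2.017]
```

```bash
python3 -m jog '[{"rot":[0,0,0],"travel":[-0.0172,0,0.0202],"jaw":0.36},{"rot":[0,0,0],"travel":[-0.0172,0,0.0202],"jaw":0.36},{"rot":[0,0,0],"travel":[0,0,0],"jaw":0.36}]'
python3 - <<'E'
from h import *
go(np.array([.626,-.122,.014]),target(5,50))
E
```

```text
time: 11.05
position: [0.6342, -0.1353, 0.0129]
tool_rot: [1.966, 1.483, -0.916]
ft_force: [0.3, 0.1, 1.0]
grip_width: 0.315
t 11.05 pos [ 0.6342 -0.1353  0.0129] d_world mm [-8.2 13.3  1.1] F [0.3 0.1 1. ] w 0.315
R [[0.177, 0.962, -0.21], [0.619, -0.275, -0.736], [-0.766, -0.0, -0.643]] q [ 0.18  0.69  0.47  1.64 -0.99  1.34  0.79]
 travel units(now tool axes) [ 0.02  -0.038 -0.029]  after turn [ 0.027 -0.023 -0.038]
 rot units total [-3.208 -0.007 -2.692]
```

```bash
python3 -m jog '[{"rot":[-0.8,0,-0.67],"travel":[0.003,-0.008,-0.003],"jaw":0.36},{"rot":[-0.8,0,-0.67],"travel":[0.003,-0.008,-0.003],"jaw":0.36},{"rot":[-0.8,0,-0.67],"travel":[0.003,-0.008,-0.003],"jaw":0.36},{"rot":[-0.8,0,-0.67],"travel":[0.003,-0.008,-0.003],"jaw":0.36},{"rot":[0,0,0],"travel":[0,0,0],"jaw":0.36}]'
python3 - <<'E'
from h import *
print(nozzle())
go(np.array([.627,-.112,.015]),target(5,50))
snap('wrist','w10');snap('top','t10')
E
```

```text
time: 11.55
position: [0.6271, -0.1256, 0.0125]
tool_rot: [1.614, 1.767, -0.748]
ft_force: [-0.2, 0.6, 0.3]
grip_width: 0.322
[(array([ 0.6308, -0.0768,  0.1932]), np.float64(0.3))]
t 11.65 pos [ 0.626  -0.1266  0.0125] d_world mm [ 1.  14.6  2.5] F [-1.3 -0.6 -0.2] w 0.32
R [[-0.055, 0.996, 0.067], [0.642, 0.087, -0.762], [-0.765, 0.001, -0.644]] q [ 0.19  0.8   0.43  1.44 -0.83  1.53  0.95]
 travel units(now tool axes) [ 0.025  0.008 -0.042]  after turn [ 0.025  0.008 -0.042]
 rot units total [ 0.001 -0.024 -0.009]
```

View pics/w10.png

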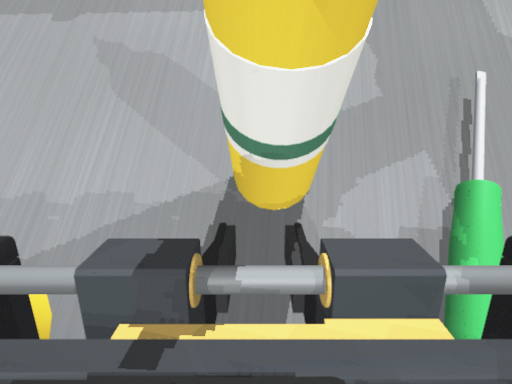

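View pics/t10.png

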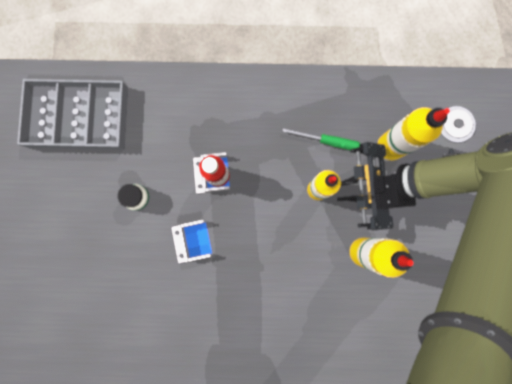

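```bash
python3 -m jog '[{"rot":[0,0,0],"travel":[0.0147,-0.002,-0.0222],"jaw":0.36},{"rot":[0,0,0],"travel":[0.0147,-0.002,-0.0222],"jaw":0.36},{"rot":[0,0,0],"travel":[0.0172,-0.002,-0.0202],"jaw":0.36},{"rot":[0,0,0],"travel":[0.0172,-0.002,-0.0202],"jaw":0.36},{"rot":[0,0,0],"travel":[0.0172,-0.002,-0.0202],"jaw":0.36},{"rot":[0,0,0],"travel":[0.0172,-0.002,-0.0202],"jaw":0.36}]'
python3 - <<'E'
from h import *
print(nozzle())
go(np.array([.62,-.05,.014]),target(10,50))
snap('wrist','w11')
E
```

```text
time: 12.35
position: [0.6182, -0.0786, 0.0147]
tool_rot: [1.616, 1.765, -0.75]
ft_force: [0.9, -2.0, 0.4]
grip_width: 0.323
[(array([ 0.6219, -0.0452,  0.1929]), np.float64(0.98))]
t 12.45 pos [ 0.6182 -0.0772  0.0148] d_world mm [ 1.8 27.2 -0.8] F [-0.3  0.3  0.2] w 0.319
R [[-0.057, 0.996, 0.07], [0.643, 0.091, -0.761], [-0.764, 0.002, -0.645]] q [ 0.13  0.74  0.41  1.53 -0.84  1.47  0.92]
 travel units(now tool axes) [ 0.06   0.014 -0.067]  after turn [ 0.059  0.022 -0.066]
 rot units total [-0.724 -0.039 -0.633]
```

View pics/w11.png

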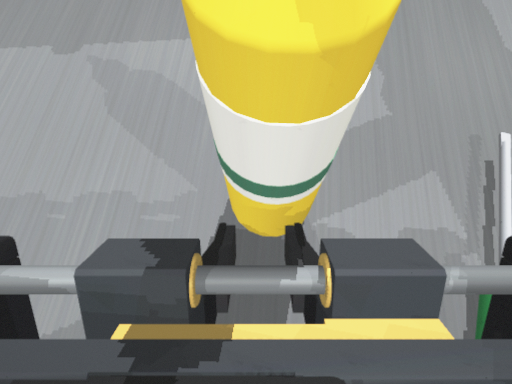

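```bash
python3 -m jog '[{"rot":[0,0,0],"travel":[0.0172,0,-0.0202],"jaw":0.36},{"rot":[0,0,0],"travel":[0.0172,0,-0.0202],"jaw":0.36},{"rot":[-0.46,0,-0.38],"travel":[0.0172,0.003,-0.0202],"jaw":0.36},{"rot":[-0.46,0,-0.38],"travel":[0.0172,0.003,-0.0202],"jaw":0.36},{"rot":[-0.46,0,-0.38],"travel":[0.0172,0.003,-0.0202],"jaw":0.36},{"rot":[-0.46,0,-0.38],"travel":[0.0172,0.003,-0.0202],"jaw":0.36},{"rot":[-0.46,0,-0.38],"travel":[0.0172,0.003,-0.0202],"jaw":0.36},{"rot":[-0.46,0,-0.38],"travel":[0.0172,0.003,-0.0202],"jaw":0.36}]'
python3 - <<'E'
from h import *
print(nozzle())
go(np.array([.56,.07,.014]),target(28,50))
snap('wrist','w12');snap('top','t12')
E
```

```text
time: 13.3
position: [0.6117, -0.0151, 0.0141]
tool_rot: [1.291, 1.956, -0.596]
ft_force: [1.2, -3.0, 0.3]
grip_width: 0.32
[(array([0.5996, 0.0126, 0.1902]), np.float64(1.29))]
t 13.4 pos [ 0.6119 -0.0126  0.0142] d_world mm [-51.9  82.6  -0.2] F [-0.7 -0.3  0.4] w 0.32
R [[-0.252, 0.918, 0.306], [0.594, 0.396, -0.7], [-0.764, 0.005, -0.645]] q [ 0.04  0.78  0.36  1.44 -0.73  1.55  1.02]
 travel units(now tool axes) [ 0.208 -0.05  -0.245]  after turn [ 0.209 -0.023 -0.248]
 rot units total [-0.677 -0.035 -0.645]
```

View pics/w12.png

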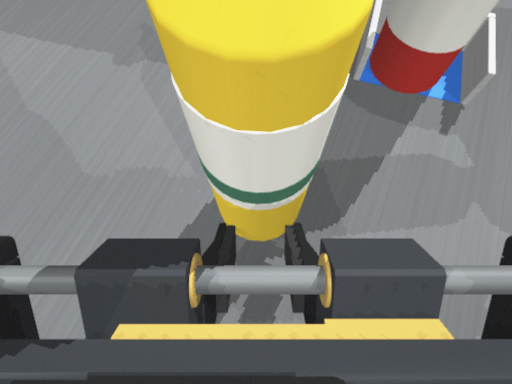

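View pics/t12.png

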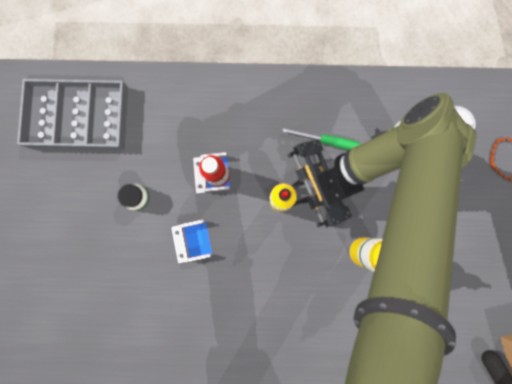

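```bash
python3 -m jog '[{"rot":[-0.46,0,-0.38],"travel":[0.0172,0.003,-0.0202],"jaw":0.36},{"rot":[-0.46,0,-0.38],"travel":[0.0172,0.003,-0.0202],"jaw":0.36},{"rot":[-0.46,0,-0.38],"travel":[0.0172,0.003,-0.0202],"jaw":0.36},{"rot":[-0.46,0,-0.38],"travel":[0.0172,0.003,-0.0202],"jaw":0.36},{"rot":[-0.46,0,-0.38],"travel":[0.0172,0.003,-0.0202],"jaw":0.36},{"rot":[-0.46,0,-0.38],"travel":[0.0172,0.003,-0.0202],"jaw":0.36},{"rot":[0,0,0],"travel":[0.0172,0,-0.0202],"jaw":0.36},{"rot":[0,0,0],"travel":[0.0172,0,-0.0202],"jaw":0.36}]'
python3 - <<'E'
from h import *
print(nozzle())
go(np.array([.534,.067,.014]),target(13,50))
snap('wrist','w13');snap('top','t13')
E
```

```text
time: 14.3
position: [0.5815, 0.0406, 0.0137]
tool_rot: [0.962, 2.097, -0.44]
ft_force: [0.9, -1.5, -0.6]
grip_width: 0.319
[(array([0.5614, 0.0636, 0.1932]), np.float64(1.4))]
t 14.4 pos [0.5808 0.041  0.0141] d_world mm [-46.8  26.   -0.1] F [ 0.3  0.3 -1.4] w 0.321
R [[-0.418, 0.756, 0.504], [0.49, 0.655, -0.576], [-0.765, 0.007, -0.643]] q [-0.06  0.79  0.31  1.42 -0.61  1.6   1.13]
 travel units(now tool axes) [ 0.108 -0.061 -0.128]  after turn [ 0.077 -0.132 -0.091]
 rot units total [ 4.322 -0.028  3.534]
```

View pics/w13.png

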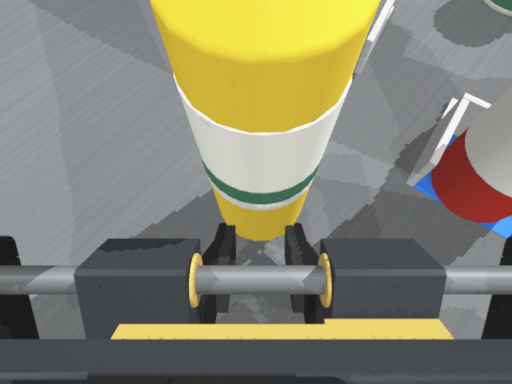

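View pics/t13.png

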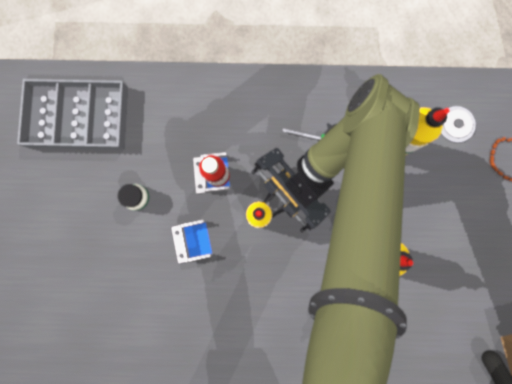

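```bash
python3 -m jog '[{"rot":[0,0,0],"travel":[0.0172,0,-0.0202],"jaw":0.36},{"rot":[0,0,0],"travel":[0.0172,0,-0.0202],"jaw":0.36},{"rot":[0,0,0],"travel":[0.0172,0,-0.0202],"jaw":0.36},{"rot":[0.62,0,0.5],"travel":[0.0172,-0.006,-0.0202],"jaw":0.36},{"rot":[0.62,0,0.5],"travel":[0.0172,-0.006,-0.0202],"jaw":0.36},{"rot":[0.62,0,0.5],"travel":[0.0172,-0.006,-0.0202],"jaw":0.36},{"rot":[0.62,0,0.5],"travel":[0.0172,-0.006,-0.0202],"jaw":0.36}]'
python3 - <<'E'
from h import *
print(nozzle())
go(np.array([.5265,.103,.014]),target(12.7,50))
snap('wrist','w14');snap('top','t14')
E
```

```text
time: 15.2
position: [0.5416, 0.0802, 0.0134]
tool_rot: [1.262, 1.972, -0.587]
ft_force: [1.4, -1.5, 0.8]
grip_width: 0.321
[(array([0.5278, 0.1076, 0.193 ]), np.float64(1.64))]
t 15.3 pos [0.5401 0.0805 0.0136] d_world mm [-13.6  22.5   0.4] F [-0.2 -0.4  0.7] w 0.322
R [[-0.272, 0.907, 0.322], [0.585, 0.421, -0.693], [-0.765, -0.0, -0.645]] q [-0.09  0.63  0.33  1.69 -0.73  1.42  1.  ]
 travel units(now tool axes) [ 0.055 -0.01  -0.067]  after turn [ 0.052 -0.028 -0.064]
 rot units total [ 1.868 -0.027  1.573]
```

View pics/w14.png

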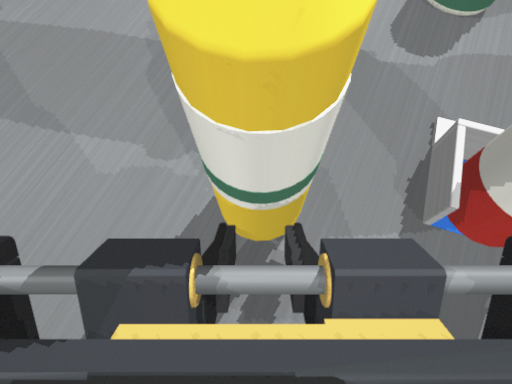

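View pics/t14.png

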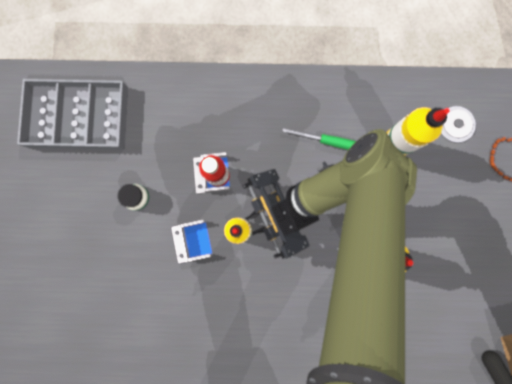

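```bash
python3 -m jog '[{"rot":[0.62,0,0.52],"travel":[0.018,-0.006,-0.022],"jaw":0.36},{"rot":[0.62,0,0.52],"travel":[0.018,-0.006,-0.022],"jaw":0.36},{"rot":[0.62,0,0.52],"travel":[0.018,-0.006,-0.022],"jaw":0.36},{"rot":[0,0,0],"travel":[0.0172,0,-0.0202],"jaw":0.36}]'
python3 - <<'E'
from h import *
nz=nozzle();print(nz)
ax=np.array([-.22,.975]);ay=np.array([-.975,-.22]);d=nz[0][0][:2]-[.502,.212];print('bay frame',d@ax,d@ay)
go(np.array([.508,.184,.014]),target(12.7,50))
snap('wrist','w15');snap('top','t15');snap('scene','s15')
E
```

```text
time: 15.8
position: [0.5257, 0.1091, 0.0134]
tool_rot: [1.479, 1.852, -0.689]
ft_force: [0.1, -1.4, -0.5]
grip_width: 0.319
[(array([0.5177, 0.1385, 0.1911]), np.float64(1.61))]
bay frame -0.07511649999999999 0.0008624999999999518
t 15.9 pos [0.5262 0.1113 0.0139] d_world mm [-18.2  72.7   0.1] F [ 0.5 -0.7  0.1] w 0.32
R [[-0.144, 0.974, 0.174], [0.628, 0.226, -0.745], [-0.765, 0.002, -0.644]] q [-0.12  0.53  0.34  1.86 -0.84  1.28  0.89]
 travel units(now tool axes) [ 0.161 -0.004 -0.191]  after turn [ 0.16  -0.006 -0.192]
 rot units total [ 0.07  -0.02   0.033]
```

View pics/s15.png

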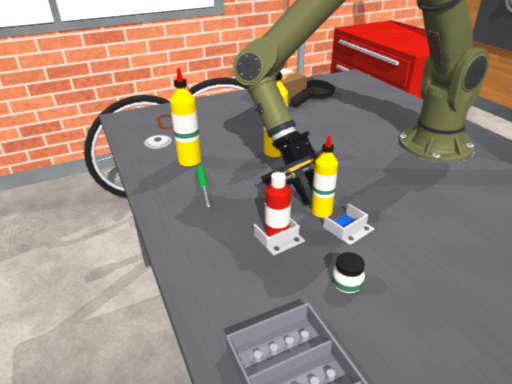

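View pics/t15.png

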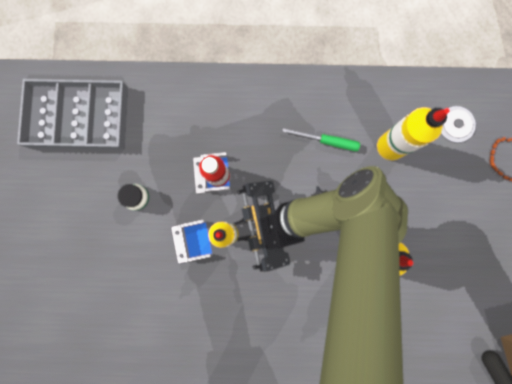

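```bash
python3 -m jog '[{"rot":[0,0,0],"travel":[0.0172,0,-0.0202],"jaw":0.36},{"rot":[0,0,0],"travel":[0.0172,0,-0.0202],"jaw":0.36},{"rot":[0,0,0],"travel":[0.0172,-0.001,-0.0202],"jaw":0.36},{"rot":[0,0,0],"travel":[0.0172,-0.001,-0.0202],"jaw":0.36},{"rot":[0,0,0],"travel":[0.0172,-0.001,-0.0202],"jaw":0.36},{"rot":[0,0,0],"travel":[0.0172,0,-0.0202],"jaw":0.36}]'
python3 - <<'E'
from h import *
nz=nozzle();print(nz)
ax=np.array([-.22,.975]);ay=np.array([-.975,-.22]);d=nz[0][0][:2]-[.502,.212];print('bay frame',d@ax,d@ay)
go(np.array([.508,.184,.014]),target(12.7,50))
snap('wrist','w16');snap('scene','s16')
import cv2
cv2.imwrite('pics/s16c.png',cv2.resize(cv2.imread('pics/s16.png')[120:260,240:400],(640,560),interpolation=cv2.INTER_CUBIC))
E
```

```text
time: 16.65
position: [0.5144, 0.1568, 0.0133]
tool_rot: [1.479, 1.853, -0.688]
ft_force: [-0.1, -1.4, 0.1]
grip_width: 0.32
[(array([0.5065, 0.1864, 0.1915]), np.float64(1.29))]
bay frame -0.02594999999999997 0.0012445000000000468
t 16.75 pos [0.5139 0.1579 0.0135] d_world mm [-5.9 26.1  0.5] F [ 0.1  0.2 -0.3] w 0.32
R [[-0.144, 0.975, 0.172], [0.628, 0.224, -0.745], [-0.765, 0.001, -0.645]] q [-0.18  0.49  0.31  1.91 -0.87  1.22  0.85]
 travel units(now tool axes) [ 0.056  0.    -0.069]  after turn [ 0.056 -0.    -0.069]
 rot units total [ 0.045 -0.026  0.025]
```

View pics/s16c.png

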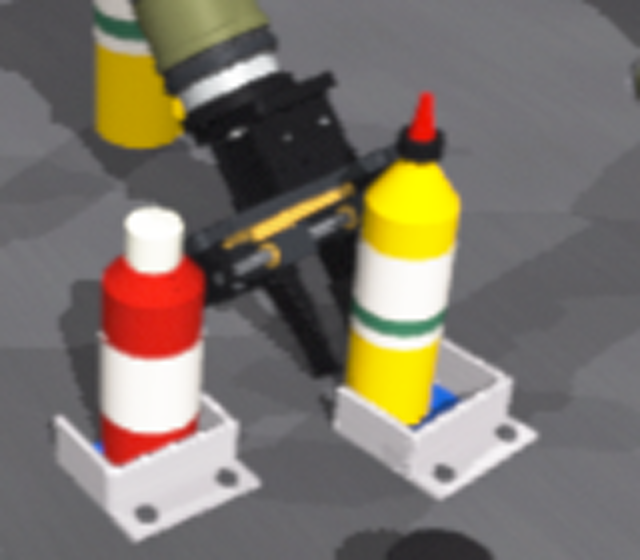

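View pics/w16.png

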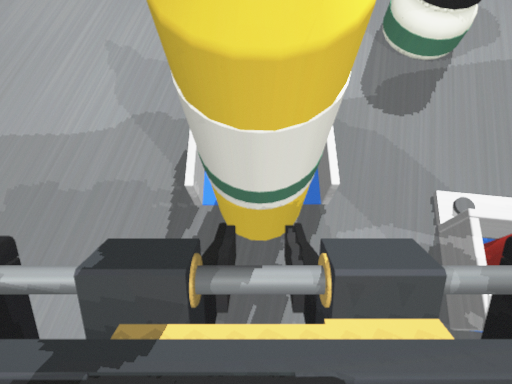

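```bash
python3 -m jog '[{"rot":[0,0,0],"travel":[0.0086,0,-0.0101],"jaw":0.36},{"rot":[0,0,0],"travel":[0.0086,0,-0.0101],"jaw":0.36},{"rot":[0,0,0],"travel":[0.0086,0,-0.0101],"jaw":0.36},{"rot":[0,0,0],"travel":[0.0086,0,-0.0101],"jaw":0.36},{"rot":[0,0,0],"travel":[0.0086,0,-0.0101],"jaw":0.36}]'; python3 -m jog '[{"rot":[0,0,0],"travel":[0.0043,0,-0.005],"jaw":0.36}]';python3 -m jog '[{"rot":[0,0,0],"travel":[0.0043,0,-0.005],"jaw":0.36}]'
python3 - <<'E'
from h import *
nz=nozzle();print(nz)
ax=np.array([-.22,.975]);ay=np.array([-.975,-.22]);d=nz[0][0][:2]-[.502,.212];print('bay frame',d@ax,d@ay)
go(np.array([.508,.184,.014]),target(12.7,50))
E
```

```text
time: 17.35
position: [0.5103, 0.1757, 0.0131]
tool_rot: [1.479, 1.852, -0.688]
ft_force: [-0.1, -1.8, 0.1]
grip_width: 0.316
time: 17.45
position: [0.5096, 0.1779, 0.0131]
tool_rot: [1.479, 1.853, -0.687]
ft_force: [0.2, -2.6, 0.3]
grip_width: 0.319
time: 17.55
position: [0.5093, 0.1795, 0.0131]
tool_rot: [1.479, 1.853, -0.688]
ft_force: [0.7, -1.7, 0.7]
grip_width: 0.321
[(array([0.5029, 0.2079, 0.1929]), np.float64(0.52))]
bay frame -0.004195499999999995 2.4499999999986772e-05
t 17.65 pos [0.5093 0.1796 0.0131] d_world mm [-1.3  4.4  0.9] F [ 0.7 -0.9  0.6] w 0.321
R [[-0.142, 0.975, 0.171], [0.628, 0.222, -0.746], [-0.765, 0.001, -0.644]] q [-0.21  0.48  0.3   1.93 -0.88  1.19  0.83]
 travel units(now tool axes) [ 0.007 -0.001 -0.013]  after turn [ 0.007 -0.001 -0.013]
 rot units total [ 0.03  -0.013  0.01 ]
```

Creep 1.5 mm at a time until the wall is felt.

```bash
for i in 1; do python3 -m jog '[{"rot":[0,0,0],"travel":[0.0032,0,-0.0038],"jaw":0.36}]' | sed -n 2,4p; done; python3 -m jog '[{"rot":[0,0,0],"travel":[0.0032,0,-0.0038],"jaw":0.36}]'| sed -n 2,4p; python3 -m jog '[{"rot":[0,0,0],"travel":[0.0032,0,-0.0038],"jaw":0.36}]'| sed -n 2,4p
```

```text
position: [0.5092, 0.1805, 0.013]
tool_rot: [1.479, 1.852, -0.688]
ft_force: [0.2, -2.0, -0.2]
position: [0.5089, 0.182, 0.0131]
tool_rot: [1.479, 1.852, -0.688]
ft_force: [0.5, -1.2, 0.3]
position: [0.5085, 0.1835, 0.0131]
tool_rot: [1.479, 1.852, -0.688]
ft_force: [0.6, -2.2, 0.8]
```

```bash
python3 -m jog '[{"rot":[0,0,0],"travel":[0.0032,0,-0.0038],"jaw":0.36}]' | sed -n 2,4p;  python3 -m jog '[{"rot":[0,0,0],"travel":[0.0032,0,-0.0038],"jaw":0.36}]'| sed -n 2,4p
python3 - <<'E'
from h import *
print(nozzle()); s=ctrl.get_state();print(s['position'],s['ft_force'])
snap('scene','s17')
cv2.imwrite('pics/s17c.png',cv2.resize(cv2.imread('pics/s17.png')[120:260,260:400],(600,600),interpolation=cv2.INTER_CUBIC))
E
```

```text
position: [0.5082, 0.185, 0.013]
tool_rot: [1.479, 1.852, -0.688]
ft_force: [1.6, -4.4, 1.6]
position: [0.5084, 0.1854, 0.0129]
tool_rot: [1.479, 1.85, -0.689]
ft_force: [0.7, -6.6, 2.2]
[(array([0.5021, 0.2129, 0.1932]), np.float64(0.47))]
[0.50840187 0.18522407 0.01297389] [ 0.33940416 -4.95120826  0.6223472 ]
```

View pics/s17c.png

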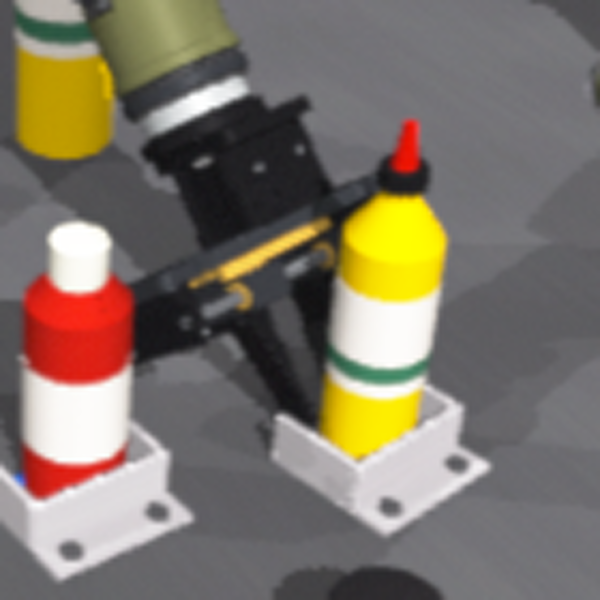

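```bash
python3 -m jog '[{"rot":[0,0,0],"travel":[-0.0086,0,0.0101],"jaw":0.36},{"rot":[0,0,0],"travel":[-0.0172,0,0.0202],"jaw":0.36},{"rot":[0,0,0],"travel":[-0.04,0,0.047],"jaw":0.36},{"rot":[0,0,0],"travel":[-0.08,0,0.02],"jaw":0.36},{"rot":[0,0,0],"travel":[-0.14,0,-0.05],"jaw":0.36},{"rot":[0,0,0],"travel":[-0.14,0,-0.05],"jaw":0.36},{"rot":[0,0,0],"travel":[-0.14,0,-0.05],"jaw":0.36},{"rot":[0,0,0],"travel":[0,0,0],"jaw":0.36}]'
python3 - <<'E'
from h import *
nz=nozzle();print(nz); go(np.array([.508,.184,.3]),target(12.7,50))
snap('scene','s18');snap('top','t18');snap('wrist','w18')
cv2.imwrite('pics/t18c.png',cv2.resize(cv2.imread('pics/t18.png')[140:290,100:250],(600,600),interpolation=cv2.INTER_CUBIC))
E
```

```text
time: 19.1
position: [0.5335, 0.0874, 0.1589]
tool_rot: [1.484, 1.841, -0.682]
ft_force: [1.0, 0.1, 0.2]
grip_width: 0.319
[(array([0.5021, 0.213 , 0.1933]), np.float64(0.41))]
t 19.2 pos [0.53   0.0902 0.154 ] d_world mm [-22.   93.8 146. ] F [-0.  -0.5 -1.2] w 0.322
R [[-0.139, 0.975, 0.171], [0.627, 0.22, -0.747], [-0.766, 0.003, -0.643]] q [-0.13  0.35  0.39  1.77 -0.74  1.47  0.72]
 travel units(now tool axes) [-0.167 -0.001 -0.559]  after turn [-0.166 -0.003 -0.559]
 rot units total [ 0.027  0.004 -0.024]
```

View pics/s18.png

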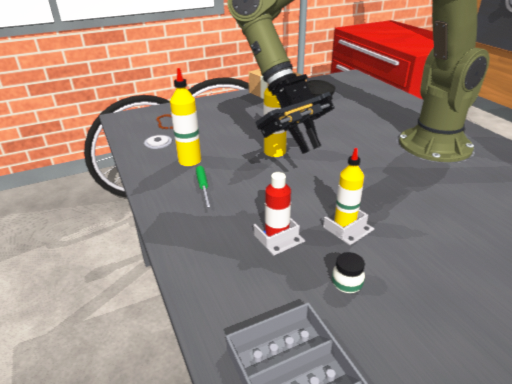

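View pics/t18.png

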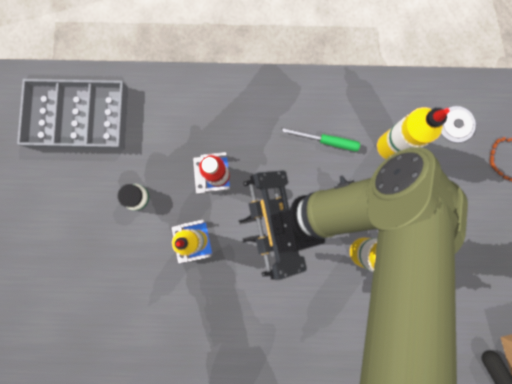

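View pics/w18.png

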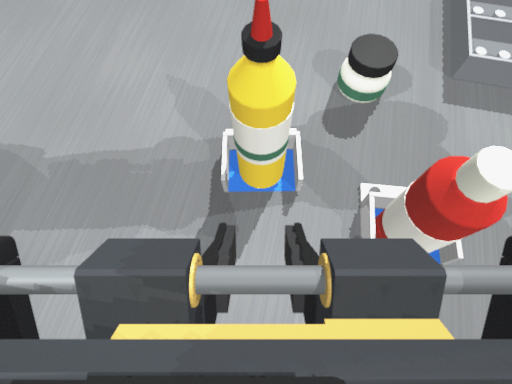

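Run:
```python
from h import *
a=cv2.imread('pics/t0.png' if 0 else 'pics/top0.png').astype(int);b=cv2.imread('pics/t18.png').astype(int)
sa=cv2.imread('pics/scene0.png');sb=cv2.imread('pics/s18.png')
def cen(im,f,box):
    x0,y0,x1,y1=box;h=cv2.cvtColor(im[y0:y1,x0:x1].astype(np.uint8),cv2.COLOR_BGR2HSV);v,u=np.nonzero(f(h));return round(u.mean()+x0,1),round(v.mean()+y0,1),len(u)
gr=lambda h:(h[...,0]>40)&(h[...,0]<85)&(h[...,1]>120);bl=lambda h:h[...,2]<45;rd=lambda h:((h[...,0]<6)|(h[...,0]>174))&(h[...,1]>150)
for nm,f,bt,bs in [('driver',gr,(280,120,365,155),(190,160,215,215)),('jar',bl,(110,175,155,215),(325,245,375,295)),('can',rd,(195,150,232,190),(255,170,300,240))]:
    print(nm,cen(a,f,bt),cen(b,f,bt),cen(sa,f,bs),cen(sb,f,bs))
print(nozzle())
# lower body tilt: top-of-body axis vs base in scene
h=cv2.cvtColor(sb,cv2.COLOR_BGR2HSV);m=((h[...,0]>20)&(h[...,0]<34)&(h[...,1]>180));m[:,:320]=0;m[:,380:]=0
for r in (185,218): print(r,np.nonzero(m[r])[0][[0,-1]])
```

```text
driver (np.float64(340.3), np.float64(142.4), 364) (np.float64(340.3), np.float64(142.4), 364) (np.float64(201.1), np.float64(176.7), 177) (np.float64(201.1), np.float64(176.6), 177)
jar (np.float64(nan), np.float64(nan), 0) (np.float64(nan), np.float64(nan), 0) (np.float64(350.1), np.float64(263.9), 460) (np.float64(346.6), np.float64(268.9), 139)
can (np.float64(214.6), np.float64(171.3), 235) (np.float64(214.5), np.float64(171.6), 227) (np.float64(276.9), np.float64(202.7), 612) (np.float64(276.9), np.float64(202.9), 612)
[(array([0.5021, 0.213 , 0.1933]), np.float64(0.41))]
185 [341 362]
218 [335 356]<stdin>:5: RuntimeWarning: Mean of empty slice.
  ret = ret.dtype.type(ret / rcount)
```

Run:
```python
import cv2,numpy as np
for p,q in (('top0','t18'),('scene0','s18')):
    o=[]
    for f in (p,q):
        im=cv2.imread(f'pics/{f}.png'); x0,y0,x1,y1=(110,180,155,215) if p=='top0' else (325,245,375,300)
        c=im[y0:y1,x0:x1].astype(int)
        g=c.max(2)
        for nm,m in (('lid',g<60),('white',g>170)):
            v,u=np.nonzero(m); o.append((f,nm,u.min()+x0,u.max()+x0,v.min()+y0,v.max()+y0,len(u)) if len(u) else (f,nm,0))
    for r in o: print(*r)
```

```text
top0 lid 121 140 190 204 78
top0 white 137 146 185 204 53
t18 lid 136 140 191 203 18
t18 white 128 146 185 209 100
scene0 lid 336 364 253 275 535
scene0 white 334 364 270 292 310
s18 lid 335 363 253 275 527
s18 white 334 364 270 292 326
```

Run:
```python
from h import *
s=ctrl.get_state();print(s['time'],np.round(s['qd'],3),np.round(s['ft_force'],1))
ctrl.close_job()
```

```text
19.45 [-0.002 -0.002  0.003 -0.004  0.     0.002 -0.001] [-0.4 -0.6 -0.1]
the job is handed in; nothing more can be done
```

The smallest oil bottle is standing home in the empty bay, and the job was handed in at 19.45 s of the allowed 67 s. I pushed it with partly open, tilted fingertips low on its body. It went forward between the two larger bottles, with only about 5 mm to spare each side, then around and along the bay's axis. I stopped when the force rose to about 6.6 N against the back wall, and the robot backed off and up.

**Bottle position:** the last measurement puts it at about (0.502, 0.213), within about 1 mm of the bay origin I measured (0.502, 0.212). It did not move when the fingers left, and it looks upright and centred in all three views.

**Other items:** the can, jar and screwdriver have not moved in either fixed camera, to within about half a pixel for the can and screwdriver. My first jar check failed because its brightness mask gave too few pixels, and the top view stayed inconclusive. The second check used the jar's outline in the scene view and showed no shift beyond 1 pixel.

**Forces:** I felt no contact with the larger bottles, and the highest wrist force I read was about 7 N. Readings came only at the end of each move.

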